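# Pack the cover-slipping caddy

## Robot

A 6-joint arm with a two-finger parallel gripper is mounted at the origin on a cart in front of the work surface, level with it; the furniture and walls round the work are solid. World frame = base frame: x ahead of the robot, y to its left, z up, the work surface at z = 0. Lengths are in m, angles in rad, forces in N, time in s.
With the tool pointing down it reaches from about 0.35 to 0.725 m from the base axis. Payload 4.3 kg.
Tool frame: the origin (TCP) lies midway between the tips of the shut fingers; the grasp point (between the pads) lies 19 mm behind it; z points along the fingers, y is the line along which they close (so a half turn about z gives the same grasp; the last joint's range is limited). The gripper opens to 85 mm and grips with 20 to 120 N. Pads are 22 mm wide; open, the fingers measure 114 mm over their backs; the gripper's body (76 mm by 85 mm) begins 54 mm behind the grasp point. The pads swing forward as they close: fully open they stand 13 mm farther back than shut.
Start: joints at [1.044, 0.377, 0.081, 1.274, 0, 1.46], TCP at [0.233, 0.526, 0.205] pointing down, gripper open.
Joint ranges: [-2.72, 2.72], [-0.84, 1.66], [-1.02, 1.22], [-1.77, 2.12], [-1.37, 1.28], [-3.14, 3.14]. Speed limits (rad/s): [2.57, 2.57, 3.14, 3.14, 3.14, 3.14].

## Interface

Orientations are given as [roll, pitch, yaw] about the fixed x, y, z axes, in that order (R = Rz(yaw) Ry(pitch) Rx(roll)).
In Python, from workcell import sense, capture, sign_off gives the robot as it stands.
- The arm moves only by the tool step_arm, never from a script. Its argument "series" is text: rows parted by semicolons, each of 6 numbers parted by spaces: the shift along the tool's x, y, z normalised to -1 to 1, where 1 is 100 mm, then the turn, a rotation vector about the tool's x, y, z normalised to -1 to 1, where 1 is pi rad. A call has 1 to 20 rows; each row is the pose to reach, as a shift and turn from the pose commanded when the call began, along the tool's axes at that moment, turning the shorter way round; what a row does not reach only later rows make up. A row lasts 1/10 s, in which the tool goes at most 50 mm and 8.59 degrees, less where a joint would pass 70% of its speed; a pose out of reach is approached as far as the arm can. A call with a number of a shift or a turn outside -1 to 1 is refused whole. A call with a gripper value outside its range is refused whole. "fingers" is the finger opening in mm, from 0 to 85.4, set as the call begins (left out, the last holds). The fingers move at their own pace and stop on an object; "squeeze" is the grip in N (left out, the last holds). Time passes only in rows, so rows that repeat a pose let the fingers close. It gives the time, the measured TCP pose, the force, the opening and the grip force at its end, in the units of the state.
- sense(): the state, without advancing time (a new reading comes with each control period).
- capture(name): name is "scene" or "top"; returns a dict with "image" (480x640x3 uint8, red, green, blue), "camera_matrix" (3x3 intrinsics, pixels), "view" (4x4, takes a point from world to camera coordinates). Camera axes: x right, y down, z forward; pixel columns grow to the right and rows downward; lengths in m; the calibration is good to about 2 mm. A picture is of the moment at which its call begins. There is no depth.
- sign_off(): hands the job in; it is judged then, once.
The state is a dict: "time": time; "joint_positions": joint angles; "joint_vel": joint speeds; "joint_efforts": joint torques, N m; "ee_pos": TCP position; "tool_rot": TCP orientation; "force": force on the tool from outside, world axes, zero at the start; "ft_torque": the same for the moment, N m; "opening": opening from 0.0 (shut) to 1.0 (fully open); "finger_force": force on a finger pad.
Only numpy, scipy, OpenCV 4.12 (cv2) and the standard library are available. Lean on these libraries where they do the work, as an engineer would, in place of code of your own. Each camera call takes 0.05 s, during which the arm holds its last target. There are 200 camera calls.

## Task

Pack the cover-slipping caddy for the microscope: stand the square staining jar, the dropper bottle, the little oil bottle and the cover-glass box in the metal caddy that lies beside them, left of the microscope, each right down in the insert whose pocket is cut for it, and keep them all upright. The two flat-capped stock bottles do not belong to the kit: leave them standing where they are.

Things in the scene. Friction and masses are not known exactly. Their poses are not given: they have to be found in the camera images.
- staining_jar: Staining jar, clear with violet contents and white screw lid: square body 48 x 48 mm, 72 mm high, sides along x and y; round lid 52 mm across above that; 86 mm high in all, about 0.16 kg; the lid is tight and the jar may be lifted by it. Stands loose and upright on the worktop, turned at random. Origin: centre of its underside; z up.
- cover_glass_box: Small square box of cover glasses, white with a blue lid that stays shut, 31 x 31 mm and 20 mm high (solid sides up to 19 mm), sides along x and y, about 0.03 kg. Loose, turned at random. Origin: centre of its underside; z up.
- dropper_bottle: Brown bottle with a long tapering dropper top, the tallest bottle of the group left of the microscope (a twin on the blue mat far to the right is room furnishing, not part of the job): body 38 mm across and about 72 mm high with straight sides, 111 mm high in all. Loose, upright. Origin: centre of its underside; z up.
- oil_bottle: Smallest bottle, pale with a low white cap: body 25 mm across and about 44 mm high, 52 mm high in all, light (about 0.02 kg). Loose, upright. Origin: centre of its underside; z up.
- stock_bottle_tall: Look-alike that stays: brown bottle with a plain flat black screw cap (no dropper top), body 34 mm across, 78 mm high in all. Loose, upright. Origin: centre of its underside; z up.
- stock_bottle_short: Look-alike that stays: white bottle with a plain flat blue screw cap, body 33 mm across, 66 mm high in all. Loose, upright. Origin: centre of its underside; z up.
- jar_insert: Fixed grey plastic insert block, 82 x 82 x 36 mm, seated in the metal caddy (the four inserts stand in a 2 x 2 square at 83 mm pitch, in any order; the tray's rim stands 29 mm above the worktop, lower than the inserts). Origin: centre of its underside, 5 mm above the worktop; z up; x and y along its sides; top face at z = 36 mm. Large square pocket 58 x 58 mm, 28 mm deep (floor at z = 8 mm), sides along x and y, 3 mm chamfer at the mouth: for the square staining jar.
- box_insert: Fixed grey plastic insert block, 82 x 82 x 36 mm, seated in the metal caddy (the four inserts stand in a 2 x 2 square at 83 mm pitch, in any order; the tray's rim stands 29 mm above the worktop, lower than the inserts). Origin: centre of its underside, 5 mm above the worktop; z up; x and y along its sides; top face at z = 36 mm. Small shallow square pocket 41 x 41 mm, 8 mm deep (floor at z = 28 mm), sides along x and y, 3 mm chamfer at the mouth: for the cover-glass box.
- dropper_insert: Fixed grey plastic insert block, 82 x 82 x 36 mm, seated in the metal caddy (the four inserts stand in a 2 x 2 square at 83 mm pitch, in any order; the tray's rim stands 29 mm above the worktop, lower than the inserts). Origin: centre of its underside, 5 mm above the worktop; z up; x and y along its sides; top face at z = 36 mm. Large round pocket 48 mm across, 28 mm deep (floor at z = 8 mm), 3 mm chamfer at the mouth: for the dropper bottle.
- oil_insert: Fixed grey plastic insert block, 82 x 82 x 36 mm, seated in the metal caddy (the four inserts stand in a 2 x 2 square at 83 mm pitch, in any order; the tray's rim stands 29 mm above the worktop, lower than the inserts). Origin: centre of its underside, 5 mm above the worktop; z up; x and y along its sides; top face at z = 36 mm. Small round pocket 35 mm across, 18 mm deep (floor at z = 18 mm), 3 mm chamfer at the mouth: for the small oil bottle.
Things that resemble listed ones, but are neither listed nor needed, are in the scene too. What is shaped like the dropper_bottle but green or red is not meant.

How it is judged:
At the end, for the whole second after the job is handed in: Jar, dropper bottle, oil bottle and cover-glass box each stand in their own insert: within 9 mm of the pocket's axis, on its floor to within 3 mm, upright within 0.12 rad, released and at rest; both stock bottles are upright within 30 mm of where they stood (horizontal distance between staining_jar and jar_insert below 0.009 m and z of staining_jar in the frame of jar_insert below 0.011 m and angle between each of staining_jar, cover_glass_box, dropper_bottle, oil_bottle, stock_bottle_tall, stock_bottle_short's own z axis and vertical below 0.12 rad and linear speed of each of staining_jar, cover_glass_box, dropper_bottle, oil_bottle below 0.02 m/s and horizontal distance between cover_glass_box and box_insert below 0.009 m and z of cover_glass_box in the frame of box_insert below 0.031 m and horizontal distance between dropper_bottle and dropper_insert below 0.009 m and z of dropper_bottle in the frame of dropper_insert below 0.011 m and horizontal distance between oil_bottle and oil_insert below 0.009 m and z of oil_bottle in the frame of oil_insert below 0.021 m and distance of each of stock_bottle_tall, stock_bottle_short from where it was at the start of the episode below 0.03 m); the robot touches nothing.
It fails at once if a kit piece or a stock bottle is tipped by more than 0.6 rad (angle between any of staining_jar, cover_glass_box, dropper_bottle, oil_bottle, stock_bottle_tall, stock_bottle_short's own z axis and vertical above 0.6 rad).
It fails at once if a stock bottle is moved more than 30 mm from its place (distance of any of stock_bottle_tall, stock_bottle_short from where it was at the start of the episode above 0.03 m).
It also fails if it takes over 109 s, if anything falls off the work surface, if the arm or the gripper's body presses on something with over 40 N, if the wrist force passes 120 N, or if a joint passes its speed limit or range.

## Working session

There is one attempt and no reset: what is moved stays moved. The work goes in short steps, Python scripts to look and compute and a tool call to move; the robot and the scene stay as the last step left them, time stands still between calls to the robot, and variables do not carry over. Pictures are saved under pics/ and viewed, at most 14 in all, crops included, and the job is handed in when it is done.

Besides the shell and the picture viewer there is one more tool, called in YAML: its name, and indented under it one key for each argument. step_arm: Moves the arm, as the interface text tells. Its arguments: {"type":"object","properties":{"series":{"type":"string"},"fingers":{"type":"number"},"squeeze":{"type":"number"}},"required":["series"]}

```bash
mkdir -p pics; cat > h.py <<'E'
import numpy as np,cv2
from workcell import sense,capture,sign_off
def snap(cam,name):
    c=capture(cam); im=c['image']; cv2.imwrite(f'pics/{name}.png',im[:,:,::-1])
    np.savez(f'pics/{name}.npz',im=im,K=c['camera_matrix'],V=c['view']); return c
def load(n):
    d=np.load(f'pics/{n}.npz'); return d['im'],d['K'],d['V']
def world(n,u,v,z):
    _,K,V=load(n); d=V[:3,:3].T@np.linalg.solve(K,[u,v,1]); o=-V[:3,:3].T@V[:3,3]
    return o+d*(z-o[2])/d[2]
def pix(n,p):
    _,K,V=load(n); q=K@(V[:3,:3]@np.array(p)+V[:3,3]); return q[:2]/q[2]
def crop(n,u0,v0,u1,v1,out,s):
    im,_,_=load(n); cv2.imwrite(f'pics/{out}.png',cv2.resize(im[v0:v1,u0:u1,::-1],None,fx=s,fy=s,interpolation=cv2.INTER_CUBIC))
E
python3 - <<'E'
from h import *
for n in('top','scene'):
    c=snap(n,n+'0'); V=c['view']; print(n,-V[:3,:3].T@V[:3,3],V[2,:3])
s=sense();print(s['time'],s['ee_pos'],s['tool_rot'],s['opening'])
E
```

```text
top [0.33457066 0.15947855 1.46124379] [ 0.19189246  0.00591345 -0.98139814]
scene [ 0.07149641 -0.19004633  0.67699841] [ 0.5980551   0.37683323 -0.70733784]
0.1 [0.23246325 0.52523186 0.20395277] [-3.13978989e+00 -1.80356123e-04  2.72479460e+00] 1.0018266203300636
```

View pics/top0.png

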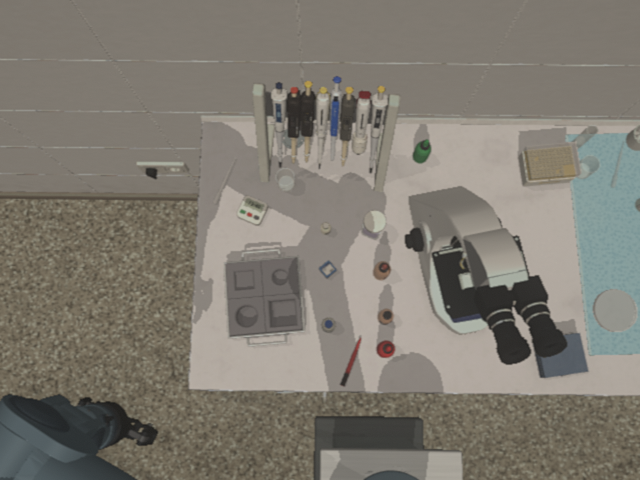

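View pics/scene0.png

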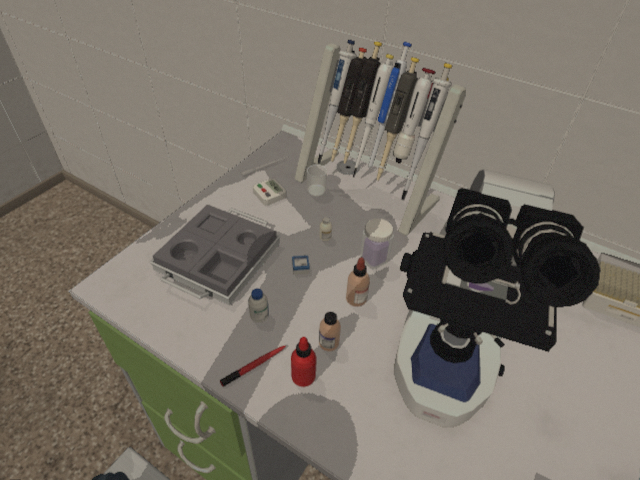

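The top view shows the caddy at (264,297), oil bottle (326,228), box (328,269), white-lidded jar (375,222), and brown bottles at (382,270) and (386,317). The blue-capped stock bottle is at (328,325), with red and green decoys at (386,349) and (422,151). In the scene view, the tapering dropper top is on the brown bottle at (358,282). The brown one at (330,331) has a flat cap. I'll confirm in enlarged crops.

```bash
python3 - <<'E'
from h import *
crop('top0',215,205,415,355,'c1',4)
crop('scene0',145,180,415,380,'c2',2.9)
E
```

```text
(no output)
```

View pics/c1.png

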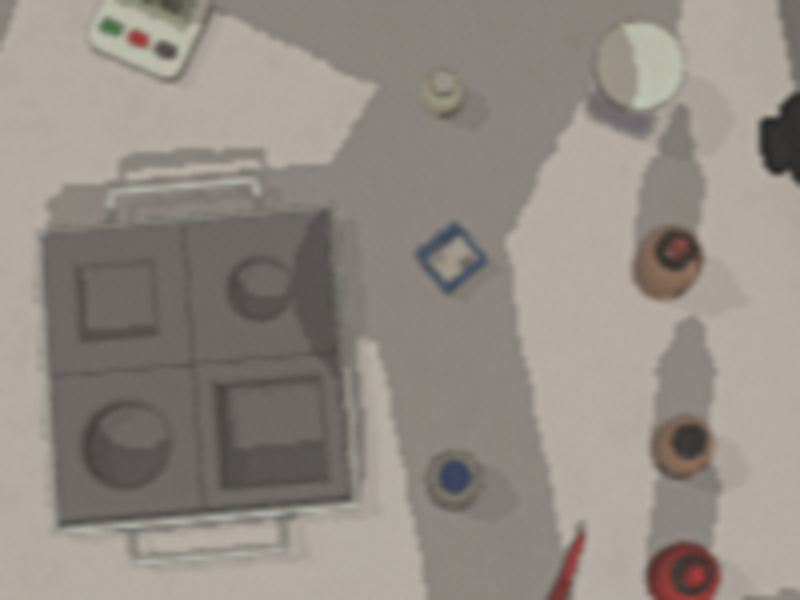

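View pics/c2.png

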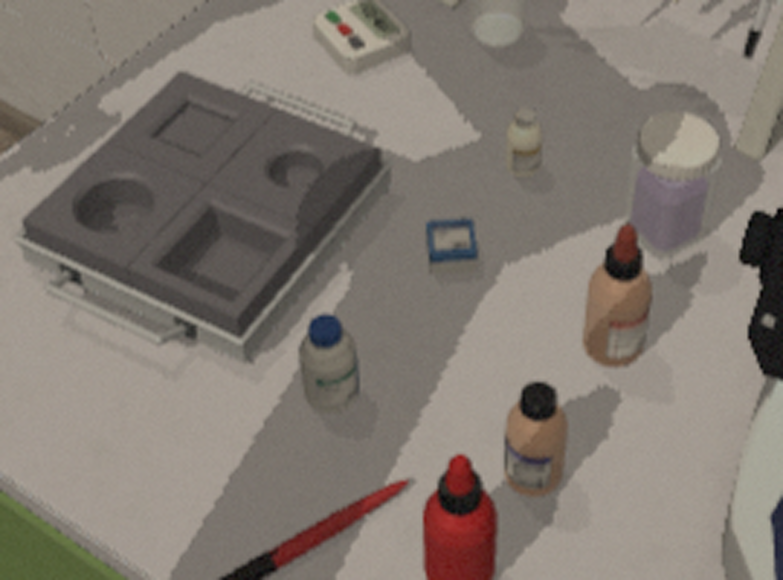

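Candidates: brown bottle with tapering reddish dropper top at c1 (677,247) is the dropper bottle. The one at c1 (690,440) has a flat black cap, so it's the tall stock bottle and stays. The red and green ones are decoys. Pocket mouths in c1: box (118,299), oil (262,288), dropper (127,445), jar (273,432).

```bash
python3 - <<'E'
from h import *
T=lambda u,v,z:world('top0',(u+.5)/4-.5+215,(v+.5)/4-.5+205,z)
S=lambda u,v,z:world('scene0',(u+.5)/2.9-.5+145,(v+.5)/2.9-.5+180,z)
L=[('junction',(196,364),(205,184),.041),('boxP',(118.5,299),(193,129),.041),('oilP',(262,288),(297,170),.041),('dropP',(127,445),(115,206),.041),('jarP',(273,432),(224,252),.041),
('jar',(640,67),(679,140),.086),('oil',(443,83),(525,116),.052),('box',(451,258),(452,237),.02),('drop',(682,243),(627,230),.111),('tall',(690,440),(539,391),.078),('short',(455,476),(325,325),.066),
('blockTL',(42,233),None,.041),('blockTR',(330,208),None,.041),('BL',(58,525),None,.041),('BR',(350,500),None,.041)]
for n,t,s,z in L: print(n,T(*t,z)[:2].round(4), S(*s,z)[:2].round(4) if s else '')
for n,p in [('boxyaw',[(418,257),(455,222),(486,258),(450,294)])]:
    q=[T(*a,.02)[:2] for a in p]; print(n,[np.degrees(np.arctan2(*(q[(i+1)%4]-q[i])[::-1])).round(1)%90 for i in range(4)],[np.linalg.norm(q[(i+1)%4]-q[i]).round(4) for i in range(4)])
q=[T(*a,.041)[:2] for a in [(183,225),(208,510),(52,373),(340,355)]];print([np.degrees(np.arctan2(*(q[i+1]-q[i])[::-1])) for i in (0,2)])
crop('scene0',355,205,405,270,'c3',9)
crop('top0',355,205,395,245,'c4',12)
a=cv2.imread('pics/c3.png');b=cv2.imread('pics/c4.png')
import numpy as np
h=max(a.shape[0],b.shape[0]);o=np.zeros((h,a.shape[1]+b.shape[1],3),'uint8');o[:a.shape[0],:450]=a;o[:b.shape[0],450:]=b
o=cv2.resize(o,None,fx=.85,fy=.85)
o=cv2.convertScaleAbs(o,alpha=1.3);cv2.imwrite('pics/c34.png',o);print(o.shape)
E
```

```text
junction [0.4912 0.2913] [0.4889 0.2957]
boxP [0.5283 0.3371] [0.5234 0.3375]
oilP [0.5357 0.2545] [0.5326 0.2546]
dropP [0.4445 0.3293] [0.4417 0.3298]
jarP [0.4529 0.2462] [0.4512 0.2463]
jar [0.6585 0.0397] [0.6568 0.0417]
oil [0.6557 0.1514] [0.652  0.1526]
box [0.5577 0.1454] [0.5569 0.1472]
drop [0.5535 0.0193] [0.5499 0.0218]
tall [0.4482 0.0123] [0.449  0.0158]
short [0.4275 0.1425] [0.4268 0.1451]
blockTL [0.5663 0.3829] 
blockTR [0.583  0.2162] 
BL [0.3988 0.3669] 
BR [0.4149 0.2016] 
boxyaw [np.float64(44.4), np.float64(40.900000000000006), np.float64(45.900000000000006), np.float64(41.2)] [np.float64(0.0301), np.float64(0.0281), np.float64(0.03), np.float64(0.0288)]
[np.float64(-173.32586509134634), np.float64(-85.71880611128503)]
(497, 790, 3)
```

View pics/c34.png

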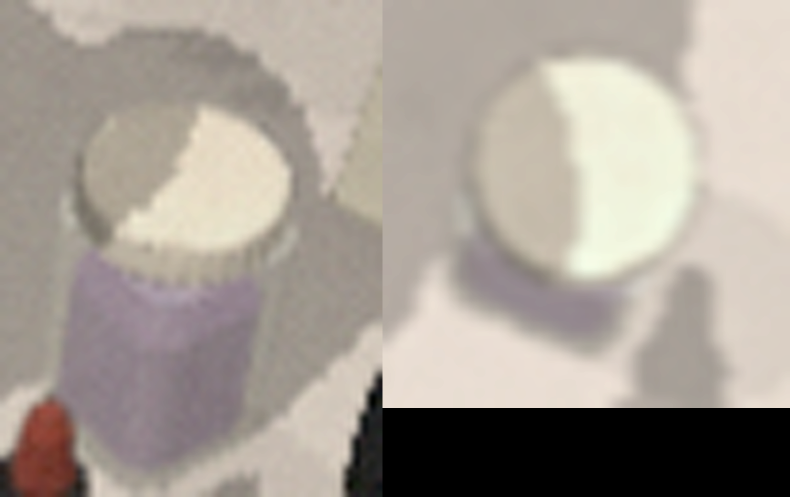

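The jar's body edge runs from about (455,280) to (605,345) in the right panel, giving a yaw of about -24°. Next: check the rack posts and microscope knob for clearance, and make the first move.

```bash
cat >> h.py <<'E'
def go(x,y,z,yaw):
    s=sense();p=np.array(s['ee_pos']);Y=s['tool_rot'][2];c,n=np.cos(Y),np.sin(Y)
    d=np.array([x,y,z])-p;t=(np.radians(yaw)-Y+np.pi)%(2*np.pi)-np.pi
    print('t',round(s['time'],1),'p',p.round(4),'yaw',round(np.degrees(Y)%360,1),'op',round(s['opening']*85.4,1),'F',np.round(s['force'],1),'ff',np.round(s['finger_force'],1))
    print(' -> %.3f %.3f %.3f turn %.4f'%((d[0]*c+d[1]*n)*10,(d[0]*n-d[1]*c)*10,-d[2]*10,-t/np.pi))
E
python3 - <<'E'
from h import *
print('postR',world('top0',380,191,0),world('top0',394,97,.3),'postL',world('top0',265,183,0))
for z in(.05,.1,.15):print('knob',z,world('top0',408,240,z)[:2],world('scene0',403,262,z)[:2])
E
```

```text
postR [0.75499998 0.01875173 0.        ] [0.86369783 0.01838063 0.3       ] postL [0.77206872 0.29987759 0.        ]
knob 0.05 [ 0.62359113 -0.04053929] [ 0.63816871 -0.02221103]
knob 0.1 [ 0.61335121 -0.03345271] [ 0.59297942 -0.03559506]
knob 0.15 [ 0.60311129 -0.02636613] [ 0.54779012 -0.04897909]
```

step_arm:
  series: "-1 -0.4 0 0 0 -0.133;-1 -0.4 0 0 0 -0.133;-1 -0.4 0 0 0 -0.133;-1 -0.4 0 0 0 -0.133"
  fingers: 60
  squeeze: 40

```text
time: 0.5
ee_pos: [0.3093, 0.4469, 0.2044]
tool_rot: [-3.141, -0.0, 3.14]
force: [-0.5, 0.4, -0.2]
opening: 0.706
finger_force: 0.0
```

step_arm:
  series: "-1 -0.98 0 0 0 0;-1 -0.98 0 0 0 0;-1 -0.98 0 0 0 0"

```text
time: 0.8
ee_pos: [0.4087, 0.3502, 0.2045]
tool_rot: [-3.142, -0.0, 3.141]
force: [-0.1, 0.7, 0.8]
opening: 0.7
finger_force: 0.0
```

step_arm:
  series: "-1 -0.98 0 0 0 0;-1 -0.98 0 0 0 0;-1 -0.98 0 0 0 0"

```text
time: 1.1
ee_pos: [0.5094, 0.252, 0.2045]
tool_rot: [3.141, -0.0, 3.14]
force: [0.5, 0.5, -0.3]
opening: 0.702
finger_force: 0.0
```

step_arm:
  series: "-1 -0.98 0.5 0 0 0;-1 -0.98 0.5 0 0 0;-1 -0.98 0.5 0 0 0"

```text
time: 1.4
ee_pos: [0.6093, 0.1548, 0.1539]
tool_rot: [3.141, -0.0, 3.141]
force: [0.7, 0.9, -0.2]
opening: 0.702
finger_force: 0.0
```

step_arm:
  series: "-0.44 0 0.6 0 0 0;-0.44 0 0.6 0 0 0;-0.44 0 0.6 0 0 0;-0.44 0 0.6 0 0 0"

```text
time: 1.8
ee_pos: [0.6514, 0.156, 0.0943]
tool_rot: [3.141, -0.002, -3.141]
force: [-0.5, 0.1, 1.6]
opening: 0.701
finger_force: 0.0
```

```bash
python3 - <<'E'
from h import *
go(.6538,.152,.022,180)
snap('scene','s1');snap('top','t1')
crop('scene0',0,0,1,1,'x',1)
a=load('s1')[0][150:280,270:400];b=load('t1')[0][170:300,260:390]
o=cv2.resize(np.hstack([a,b])[:,:,::-1],None,fx=3,fy=3,interpolation=cv2.INTER_CUBIC);cv2.imwrite('pics/d1.png',o)
E
```

```text
t 1.8 p [0.6514 0.156  0.0943] yaw 180.0 op 59.8 F [-0.5  0.1  1.6] ff 0.0
 -> -0.024 -0.040 0.723 turn 0.0002
```

View pics/d1.png

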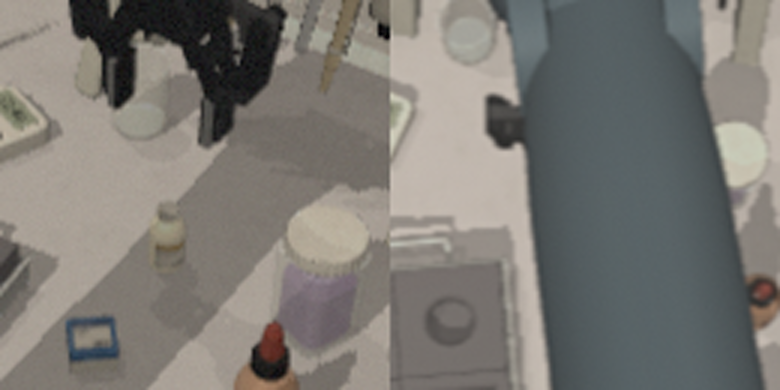

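Left panel (scene): oil bottle at about (168,235), fingertips at (118,105) and (210,142). The arm covers the bottle in the top view. Checking the arm against the scene camera.

```bash
python3 - <<'E'
from h import *
for z in(.0943,.099):print(world('s1',163/3+270,123/3+150,z), [pix('s1',[.6514,.156+d,z]) for d in(-.03,0,.03)])
E
```

```text
[0.68077785 0.17582372 0.0943    ] [array([338.25696208, 208.80627151]), array([324.81067502, 202.86519179]), array([311.70193131, 197.07325153])]
[0.67586343 0.17287264 0.099     ] [array([338.39287731, 206.92661405]), array([324.89440559, 200.98722551]), array([311.73604258, 195.19748634])]
```

step_arm:
  series: "-0.02 -0.04 0.3 0 0 0;-0.02 -0.04 0.6 0 0 0;-0.02 -0.04 0.6 0 0 0;-0.02 -0.04 0.6 0 0 0"

```text
time: 2.3
ee_pos: [0.6539, 0.1517, 0.0363]
tool_rot: [3.141, 0.0, -3.14]
force: [-0.9, 0.0, 0.1]
opening: 0.704
finger_force: 0.0
```

```bash
python3 - <<'E'
from h import *
go(.6538,.152,.022,180)
snap('scene','s2');crop('s2',280,160,380,260,'d2',6)
print(pix('s2',[.6538,.152,.052]),pix('s2',[.6538,.152,0]))
E
```

```text
t 2.3 p [0.6539 0.1517 0.0363] yaw 180.1 op 60.1 F [-0.9  0.   0.1] ff 0.0
 -> 0.001 0.003 0.143 turn 0.0005
[326.45144755 219.25573572] [325.52972593 237.88226696]
```

View pics/d2.png

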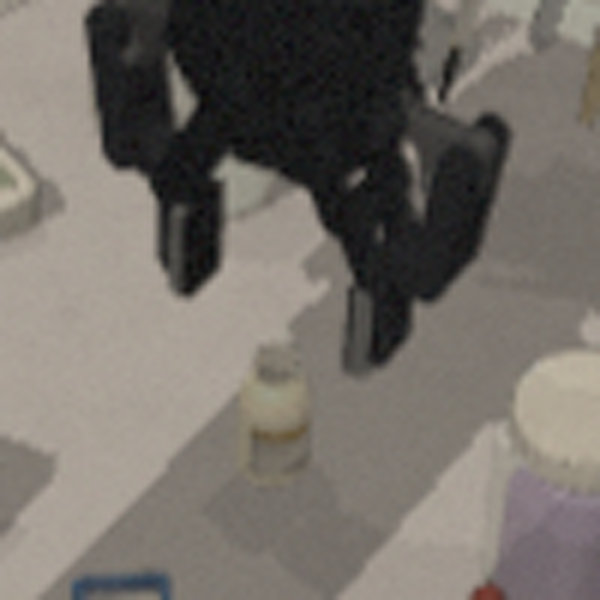

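The gripper at (275,332) appears above or behind the bottle at (275,420). I'll check the gripper against its known pose in the first pictures.

```bash
python3 - <<'E'
from h import *
for n in('top0','scene0'):
  for b in(0,.013,.03):
    print(n,b,[pix(n,[.2325+np.sin(2.725)*d,.5252-np.cos(2.725)*d,.204+b]).round(1) for d in(-.05,0,.05)])
s=sense();print(s['joint_positions'],s['ee_pos'],s['time'])
im=load('top0')[0][390:460,70:170]
b=load('s2')[0][60:260,230:430]
cv2.imwrite('pics/d3.png',np.vstack([cv2.resize(im,(500,350),interpolation=2)]) [:,:,::-1])
E
```

```text
top0 0 [array([155.7, 427.6]), array([133. , 416.6]), array([110.5, 405.7])]
top0 0.013 [array([153.9, 428.3]), array([131.1, 417.1]), array([108.3, 406.1])]
top0 0.03 [array([151.6, 429.2]), array([128.4, 417.9]), array([105.4, 406.6])]
scene0 0 [array([-26.4, 226.1]), array([-30.1, 206.5]), array([-33.6, 188.4])]
scene0 0.013 [array([-31. , 219.4]), array([-34.6, 199.8]), array([-37.9, 181.9])]
scene0 0.03 [array([-37.1, 210.5]), array([-40.5, 190.9]), array([-43.6, 173. ])]
[1.33262709e-01 6.57323520e-01 9.97647527e-02 1.01037840e+00
 1.56428820e-04 1.31805290e-01] [0.6552052  0.15175447 0.03730357] 2.35
```

View pics/d3.png

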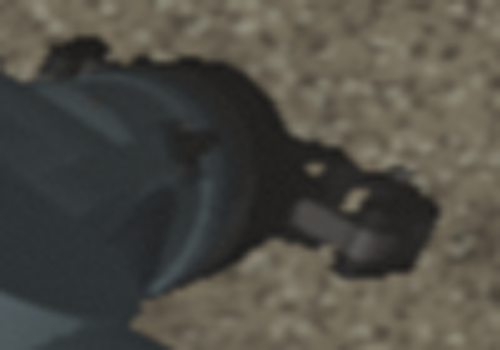

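step_arm:
  series: "0 0 0 0 0 0;0 0 0 0 0 0;0 0 0 0 0 0;0 0 0 0 0 0"
  fingers: 32

```text
time: 2.75
ee_pos: [0.6547, 0.1512, 0.0354]
tool_rot: [3.141, 0.001, -3.141]
force: [0.6, -0.2, -0.6]
opening: 0.376
finger_force: 0.0
```

```bash
python3 - <<'E'
from h import *
go(.6538,.152,.022,180)
snap('scene','s3');crop('s3',280,160,380,260,'d4',6)
E
```

```text
t 2.8 p [0.6547 0.1512 0.0354] yaw 180.1 op 32.1 F [ 0.6 -0.2 -0.6] ff 0.0
 -> 0.009 0.008 0.134 turn 0.0003
```

View pics/d4.png

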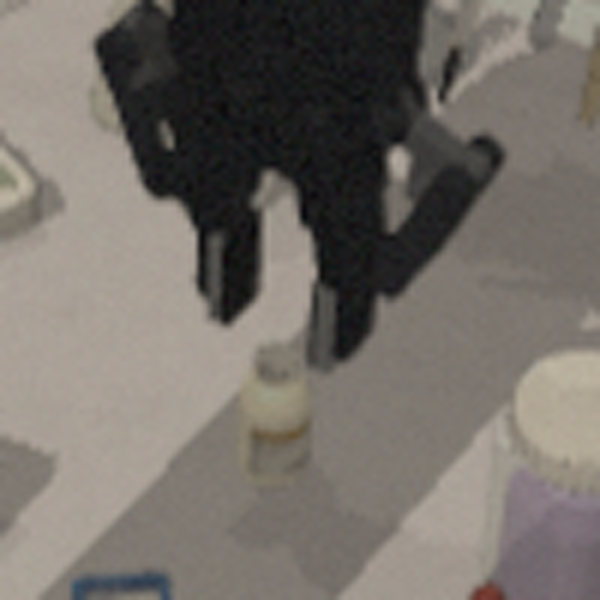

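step_arm:
  series: "0 0 0 0 0 0;0.01 0.01 0.09 0 0 0;0.01 0.01 0.17 0 0 0;0.01 0.01 0.17 0 0 0;0.01 0.01 0.17 0 0 0"
  fingers: 45

```text
time: 3.3
ee_pos: [0.6526, 0.152, 0.0169]
tool_rot: [-3.141, -0.002, -3.141]
force: [0.0, 0.5, 0.6]
opening: 0.53
finger_force: 0.0
```

```bash
python3 - <<'E'
from h import *
go(.6538,.152,.022,180)
snap('scene','s4');crop('s4',280,160,380,260,'d5',6)
E
```

```text
t 3.3 p [0.6526 0.152  0.0169] yaw 180.1 op 45.3 F [0.  0.5 0.6] ff 0.0
 -> -0.012 -0.000 -0.051 turn 0.0003
```

View pics/d5.png

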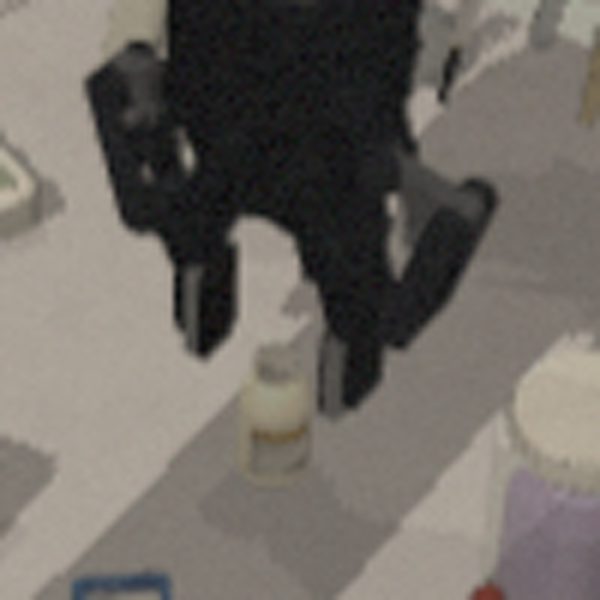

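step_arm:
  series: "0 0 0 0 0 0;0 0 0 0 0 0;0 0 0 0 0 0;0 0 0 0 0 0;0 0 0 0 0 0"
  fingers: 12
  squeeze: 20

```text
time: 3.85
ee_pos: [0.6537, 0.1522, 0.0182]
tool_rot: [3.141, 0.001, -3.141]
force: [-0.4, 0.7, 1.1]
opening: 0.268
finger_force: 19.7
```

```bash
python3 - <<'E'
from h import *
snap('scene','s5');crop('s5',280,160,380,260,'d6',6)
E
```

```text
(no output)
```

View pics/d6.png

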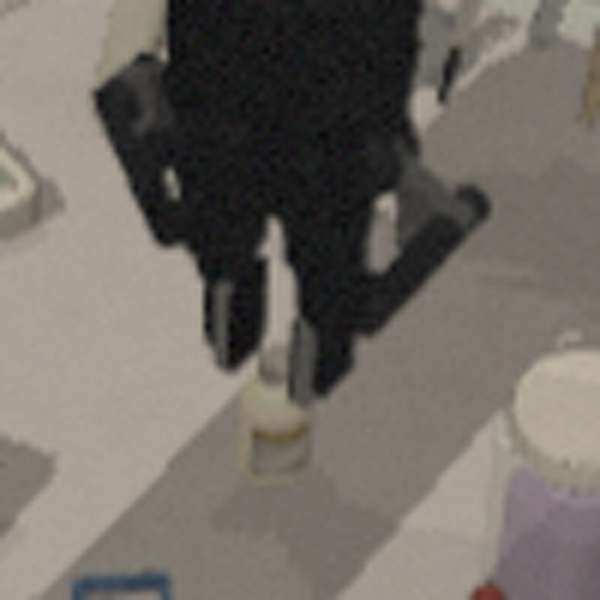

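The grip is only at the shoulder. The fingertips sit higher than the TCP suggests, so I'll open, go lower and re-grip.

step_arm:
  series: "0 0 0 0 0 0;0 0 0 0 0 0;0 0 0 0 0 0;0 0 0.07 0 0 0;0 0 0.14 0 0 0;0 0 0.14 0 0 0;0 0 0.14 0 0 0"
  fingers: 40

```text
time: 4.6
ee_pos: [0.6527, 0.1521, 0.0031]
tool_rot: [-3.141, -0.001, -3.141]
force: [0.1, -0.2, -0.9]
opening: 0.464
finger_force: 0.0
```

step_arm:
  series: "0 0 0 0 0 0;0 0 0 0 0 0;0 0 0 0 0 0;0 0 0 0 0 0;0 0 0 0 0 0"
  fingers: 12

```text
time: 5.1
ee_pos: [0.6535, 0.1521, 0.0039]
tool_rot: [3.142, 0.0, -3.141]
force: [-0.1, 1.0, 0.0]
opening: 0.281
finger_force: 20.7
```

```bash
python3 - <<'E'
from h import *
go(.6538,.152,.022,180)
snap('scene','s6');crop('s6',280,160,380,260,'d7',6)
E
```

```text
t 5.1 p [0.6535 0.1521 0.0039] yaw 180.1 op 24.0 F [-0.1  1.   0. ] ff 20.7
 -> -0.003 -0.001 -0.181 turn 0.0003
```

View pics/d7.png

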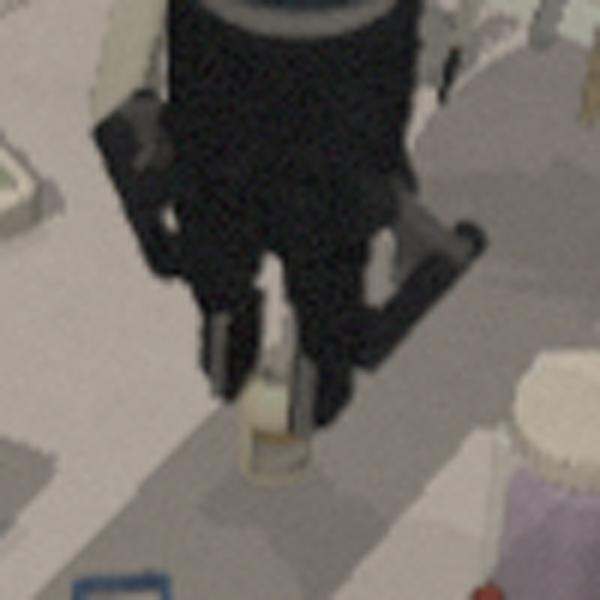

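Tips now sit at the label band, about 20 mm up the body, so tip height is roughly TCP + 18 mm. Good grip; lift and carry.

step_arm:
  series: "0 0 0 0 0 0;0 0 -0.2 0 0 0;0 0 -0.6 0 0 0;0 0 -0.9 0 0 0;0 0 -0.9 0 0 0"
  squeeze: 40

```text
time: 5.65
ee_pos: [0.6572, 0.1527, 0.0996]
tool_rot: [3.14, 0.01, -3.14]
force: [0.9, 0.9, 0.2]
opening: 0.274
finger_force: 39.2
```

step_arm:
  series: "0.2 0.17 0 0 0 0;0.4 0.34 0 0 0 0;0.6 0.51 0 0 0 0;0.6 0.51 0 0 0 0"

```text
time: 6.05
ee_pos: [0.5898, 0.2048, 0.0928]
tool_rot: [3.141, -0.004, -3.137]
force: [-0.8, -0.3, -1.1]
opening: 0.27
finger_force: 39.3
```

step_arm:
  series: "0.2 0.17 0 0 0 0;0.4 0.34 0 0 0 0;0.6 0.51 0 0 0 0;0.6 0.51 0 0 0 0;0.6 0.51 0.2 0 0 0;0.6 0.51 0.2 0 0 0"

```text
time: 6.65
ee_pos: [0.532, 0.2528, 0.0713]
tool_rot: [-3.14, -0.004, -3.141]
force: [-1.0, -0.0, -0.4]
opening: 0.27
finger_force: 39.3
```

```bash
python3 - <<'E'
from h import *
go(.534,.2545,.028,180)
snap('scene','s7');snap('top','t7')
a=load('s7')[0][160:300,180:320];b=load('t7')[0][220:360,210:350]
cv2.imwrite('pics/d8.png',cv2.resize(np.hstack([a,b])[:,:,::-1],None,fx=2.85,fy=2.85,interpolation=2))
print(pix('s7',[.534,.2545,.041]))
E
```

```text
t 6.7 p [0.532  0.2528 0.0713] yaw 180.0 op 23.1 F [-1.  -0.  -0.4] ff 39.3
 -> -0.020 0.017 0.433 turn 0.0002
[247.58286625 237.90419044]
```

View pics/d8.png

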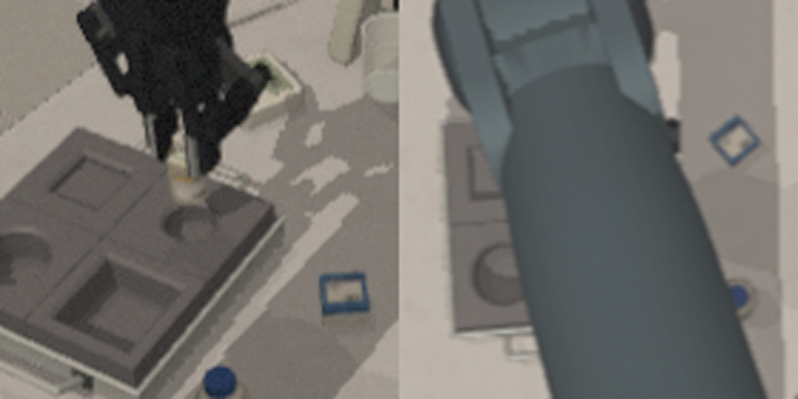

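```bash
python3 - <<'E'
from h import *
print(pix('s7',[.532,.2528,.0674]),pix('s7',[.532-.012*.85,.2528-.012*.53,.0674]))
crop('s7',220,200,280,260,'d9',9)
E
```

```text
[246.43845462 228.9418635 ] [245.60592731 233.44797868]
```

View pics/d9.png

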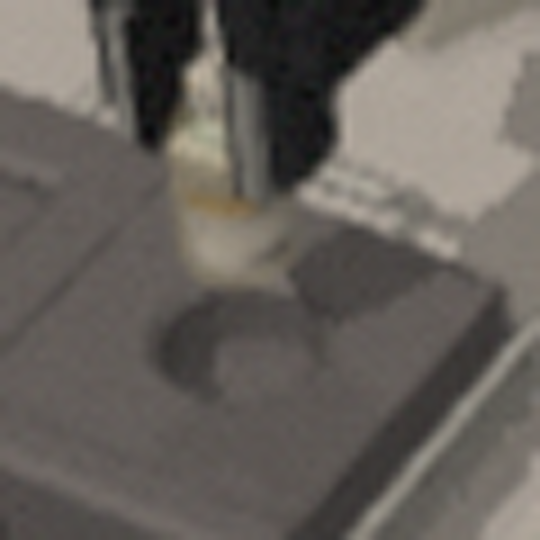

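Base front edge at scene (246,232) matches prediction over the pocket mouth. Lowering and releasing.

step_arm:
  series: "-0.02 0.02 0.1 0 0 0;-0.02 0.02 0.25 0 0 0;-0.02 0.02 0.4 0 0 0;-0.02 0.02 0.43 0 0 0;-0.02 0.02 0.43 0 0 0;-0.02 0.02 0.43 0 0 0"

```text
time: 7.35
ee_pos: [0.536, 0.2561, 0.0315]
tool_rot: [3.141, 0.001, -3.141]
force: [0.1, 0.0, -0.5]
opening: 0.276
finger_force: 39.3
```

```bash
python3 - <<'E'
from h import *
go(.534,.2545,.028,180)
E
```

```text
t 7.3 p [0.536  0.2561 0.0315] yaw 180.1 op 23.6 F [ 0.1  0.  -0.5] ff 39.3
 -> 0.020 -0.016 0.035 turn 0.0003
```

step_arm:
  series: "0.015 -0.01 0.03 0 0 0;0.015 -0.01 0.04 0 0 0;0.015 -0.01 0.04 0 0 0"

```text
time: 7.65
ee_pos: [0.5339, 0.255, 0.027]
tool_rot: [3.141, 0.0, -3.141]
force: [0.3, -0.6, -0.1]
opening: 0.271
finger_force: 39.3
```

step_arm:
  series: "0 0 0 0 0 0;0 0 0 0 0 0;0 0 0 0 0 0;0 0 -0.3 0 0 0;0 0 -0.7 0 0 0;0 0 -0.7 0 0 0"
  fingers: 50

```text
time: 8.25
ee_pos: [0.5378, 0.2565, 0.1025]
tool_rot: [3.138, 0.009, -3.14]
force: [0.6, 0.4, 0.0]
opening: 0.587
finger_force: 0.0
```

```bash
python3 - <<'E'
from h import *
go(.5573,.1463,.09,133)
E
```

```text
t 8.2 p [0.5378 0.2565 0.1025] yaw 180.1 op 50.1 F [0.6 0.4 0. ] ff 0.0
 -> -0.194 -1.102 0.125 turn 0.2615
```

step_arm:
  series: "-0.1 -0.5 0 0 0 0.04;-0.19 -1 0 0 0 0.09;-0.19 -1 0 0 0 0.13;-0.19 -1 0 0 0 0.18;-0.19 -1 0 0 0 0.22;-0.19 -1 0 0 0 0.2615;-0.19 -1 0 0 0 0.2615"

```text
time: 8.95
ee_pos: [0.5527, 0.1549, 0.0965]
tool_rot: [-3.141, -0.0, 2.321]
force: [-0.5, -0.8, -0.0]
opening: 0.584
finger_force: 0.0
```

```bash
python3 - <<'E'
from h import *
go(.5573,.1463,.03,133)
snap('scene','s8')
a=load('s8')[0][210:270,220:280];b=load('s8')[0][210:310,240:340]
cv2.imwrite('pics/d10.png',np.hstack([cv2.resize(load('s8')[0][190:270,210:290],(400,400),interpolation=2),cv2.resize(b,(400,400),interpolation=2)])[:,:,::-1])
E
```

```text
t 8.9 p [0.5527 0.1549 0.0965] yaw 133.0 op 49.9 F [-0.5 -0.8 -0. ] ff 0.0
 -> -0.094 -0.025 0.665 turn -0.0000
```

View pics/d10.png

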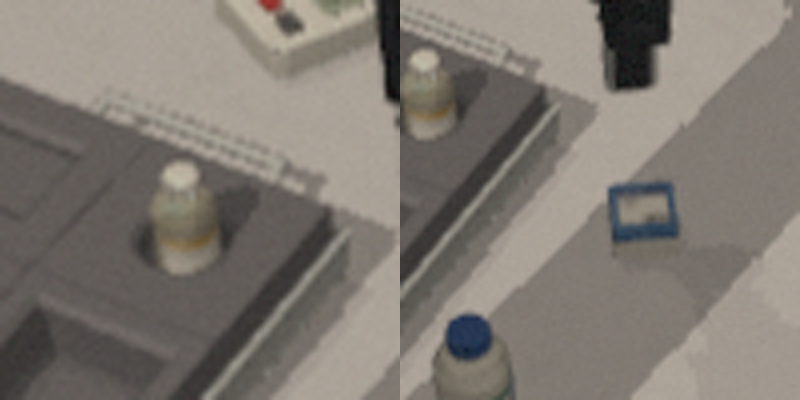

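The oil bottle stands in its pocket: in the left panel its base is at (185,270) with the cap upright. The box is at (643,215) in the right panel. That was picture 15, one over the 14 limit. I won't view any more and will rely on numeric image checks and forces from here.

step_arm:
  series: "-0.094 -0.025 0.3 0 0 0;-0.094 -0.025 0.6 0 0 0;-0.094 -0.025 0.9 0 0 0;-0.094 -0.025 0.96 0 0 0;-0.094 -0.025 0.96 0 0 0;-0.094 -0.025 0.96 0 0 0"

```text
time: 9.6
ee_pos: [0.5585, 0.1467, 0.0021]
tool_rot: [3.14, 0.001, 2.322]
force: [0.5, 0.8, -0.1]
opening: 0.585
finger_force: 0.0
```

```bash
python3 - <<'E'
from h import *
go(.5573,.1463,-.008,133)
E
```

```text
t 9.6 p [0.5585 0.1467 0.0021] yaw 133.0 op 49.9 F [ 0.5  0.8 -0.1] ff 0.0
 -> 0.005 -0.011 0.101 turn 0.0002
```

step_arm:
  series: "0 0 0.03 0 0 0;0 0 0.06 0 0 0;0 0 0.09 0 0 0;0 0 0.09 0 0 0"

```text
time: 10.0
ee_pos: [0.5572, 0.1464, -0.0084]
tool_rot: [-3.141, -0.0, 2.321]
force: [-0.2, -1.0, -0.0]
opening: 0.593
finger_force: 0.0
```

step_arm:
  series: "0 0 0 0 0 0;0 0 0 0 0 0;0 0 0 0 0 0;0 0 0 0 0 0"
  fingers: 20
  squeeze: 30

```text
time: 10.4
ee_pos: [0.5596, 0.1469, -0.0056]
tool_rot: [3.138, 0.002, 2.321]
force: [-2.9, -0.5, 13.0]
opening: 0.237
finger_force: 17.0
```

```bash
python3 - <<'E'
from h import *
go(.5573,.1463,-.008,133)
snap('scene','s9')
for n in('scene0','s8','s9'):
    im=load(n)[0][230:300,270:340].astype(int); m=(im[:,:,2]>im[:,:,0]+35)
    v,u=np.nonzero(m); print(n,m.sum(),u.min()+270,u.max()+270,v.min()+230,v.max()+230)
im=load('s9')[0][236:290:1,280:328:1].astype(int)
for r in im[::2]: print(''.join('B' if p[2]>p[0]+30 else '#' if p.sum()<150 else 'd' if p.sum()<330 else '.' if p.sum()<420 else 'w' for p in r))
E
```

```text
t 10.4 p [ 0.5596  0.1469 -0.0056] yaw 133.0 op 20.3 F [-2.9 -0.5 13. ] ff 17.0
 -> 0.011 -0.021 0.024 turn -0.0000
scene0 10 292 307 257 268
s8 21 294 308 260 269
s9 2 294 294 263 264
.........wwwd##########dddd#####d...............
.........www.##########ddddd####d...............
........wwww.##########ddddd####d...............
......wwwwwww##########ddddd####d...............
....wwwwwwwwwd##########ddddd###d...............
...wwwwwwwwwwwd#########ddddd####d..............
..wwwwwwwwwwwwd########ddddddd####d.............
wwwwwwwwwwwwwwd########ddddddd###dd.............
wwwwwwwwwwwwwwd#########d########d..............
wwwwwwwwwwww..d#################d...............
wwwwwwwwwww.ddddd###############d...............
wwwwwwwwwwwdddd.d#############dd................
wwwwwwwww...ddddddd########ddd..................
wwwwwww.....ddBBddd########ddd..................
wwwww.......ddBBddd########ddd..................
www..........d...dd####ddddd....................
w............d...............d..................
..............d.............d...d..d............
................................................
..............................................ww
.............................................www
...........................................wwwww
..........................................wwwwww
.........................d..............wwwwwwww
......................................wwwwwwwwww
....................................wwwwwwwwwwww
...................................wwwwwwwwwwwww
```

The tips closed on top of the lid, at about 20 mm with TCP at -6 mm. So tip offset is about 26 mm. Raise, open, check the box hasn't moved.

step_arm:
  series: "0 0 -0.2 0 0 0;0 0 -0.4 0 0 0;0 0 -0.8 0 0 0;0 0 -0.8 0 0 0;0 0 -0.8 0 0 0"
  fingers: 50

```text
time: 10.95
ee_pos: [0.5588, 0.1466, 0.0732]
tool_rot: [3.139, 0.002, 2.321]
force: [-0.1, -0.1, 0.3]
opening: 0.581
finger_force: 0.0
```

```bash
python3 - <<'E'
from h import *
go(.5573,.1463,-.017,133)
snap('scene','s10')
for n in('scene0','s10'):
    im=load(n)[0][250:285,280:320].astype(int); m=(im[:,:,2]>im[:,:,0]+12)
    v,u=np.nonzero(m); print(n,m.sum(),u.min()+280,u.max()+280,v.min()+250,v.max()+250,u.mean()+280,v.mean()+250, world(n,u.mean()+280,v.mean()+250,.02), cv2.minAreaRect(np.argwhere(m).astype(np.float32)))
E
```

```text
t 10.9 p [0.5588 0.1466 0.0732] yaw 133.0 op 49.7 F [-0.1 -0.1  0.3] ff 0.0
 -> 0.008 -0.013 0.902 turn -0.0000
scene0 116 292 308 256 269 300.0948275862069 263.17241379310343 [0.55276082 0.14538156 0.02      ] ((12.5, 20.0), (16.0, 13.0), 90.0)
s10 120 292 309 255 269 300.375 262.80833333333334 [0.55381378 0.14546774 0.02      ] ((12.184427261352539, 20.471309661865234), (13.670897483825684, 16.477502822875977), 5.19442892074585)
```

Box unmoved. Going lower.

step_arm:
  series: "0 0 0.3 0 0 0;0 -0.01 0.6 0 0 0;0 -0.01 0.8 0 0 0;0 -0.01 0.84 0 0 0;0 -0.01 0.87 0 0 0;0 -0.01 0.88 0 0 0;0 -0.01 0.88 0 0 0"

```text
time: 11.7
ee_pos: [0.5577, 0.1459, -0.0153]
tool_rot: [3.14, 0.001, 2.321]
force: [0.8, -0.6, 0.4]
opening: 0.582
finger_force: 0.0
```

step_arm:
  series: "0 0 0 0 0 0;0 0 0 0 0 0;0 0 0 0 0 0;0 0 0 0 0 0"
  fingers: 20
  squeeze: 30

```text
time: 12.1
ee_pos: [0.5578, 0.1459, -0.015]
tool_rot: [3.14, 0.001, 2.321]
force: [-0.8, -0.7, 6.2]
opening: 0.353
finger_force: 30.6
```

step_arm:
  series: "0 0 -0.1 0 0 0;0 0 -0.3 0 0 0;0 0 -0.7 0 0 0;0 0 -1 0 0 0;0 0 -1 0 0 0;0 0 -1 0 0 0"

```text
time: 12.7
ee_pos: [0.5573, 0.1458, 0.0848]
tool_rot: [3.14, 0.001, 2.321]
force: [0.2, -0.7, -0.5]
opening: 0.359
finger_force: 30.0
```

step_arm:
  series: "0.3 0.2 -0.1 0 0 0;0.6 0.4 -0.1 0 0 0;0.8 0.54 -0.1 0 0 0;0.8 0.54 -0.1 0 0 0;0.8 0.54 -0.1 0 0 0"

```text
time: 13.2
ee_pos: [0.5403, 0.2408, 0.0922]
tool_rot: [-3.139, -0.001, 2.322]
force: [-0.3, 0.2, -0.7]
opening: 0.353
finger_force: 30.0
```

```bash
python3 - <<'E'
from h import *
go(.5262,.3371,.06,95.4)
snap('scene','s11')
for n in('s11',):
    im=load(n)[0][250:285,280:320].astype(int); m=(im[:,:,2]>im[:,:,0]+12); print(m.sum())
    im=load(n)[0][150:260,210:340].astype(int); m=(im[:,:,2]>im[:,:,0]+12)&(im.sum(2)>90);v,u=np.nonzero(m);print(m.sum(),np.median(u)+210,np.median(v)+150)
s=sense()['ee_pos'];print(pix('s11',s+np.array([0,0,.035])))
E
```

```text
t 13.2 p [0.5403 0.2408 0.0922] yaw 133.0 op 30.1 F [-0.3  0.2 -0.7] ff 30.0
 -> 0.800 0.555 0.322 turn 0.2092
0
39 244.0 208.0
[252.16000603 204.69585946]
```

Box is in the hand. Carrying it over its pocket.

step_arm:
  series: "0.3 0.2 0 0 0 0.04;0.6 0.4 0 0 0 0.08;0.8 0.55 0 0 0 0.12;0.8 0.55 0 0 0 0.16;0.8 0.55 0.1 0 0 0.209;0.8 0.55 0.3 0 0 0.209;0.8 0.55 0.3 0 0 0.209;0.8 0.55 0.3 0 0 0.209"

```text
time: 14.05
ee_pos: [0.5269, 0.3357, 0.0632]
tool_rot: [-3.14, 0.001, 1.663]
force: [-0.4, -0.3, 0.2]
opening: 0.356
finger_force: 30.0
```

```bash
python3 - <<'E'
from h import *
go(.5262,.3371,.019,95.4)
snap('scene','s12')
n='s12'
im=load(n)[0][150:260,170:300].astype(int); m=(im[:,:,2]>im[:,:,0]+12)&(im.sum(2)>90);v,u=np.nonzero(m);print(m.sum(),u.min()+170,u.max()+170,v.min()+150,v.max()+150)
p=sense()['ee_pos'];b=p[2]+.015;a=np.radians(5.4)
print('pred lid corners',[pix(n,[p[0]+.0155*(i*np.cos(a)-j*np.sin(a)),p[1]+.0155*(i*np.sin(a)+j*np.cos(a)),b+.02]).round(1) for i,j in((-1,-1),(1,-1),(1,1),(-1,1))])
o=load(n)[0][190:250,180:250].astype(int)
for r in o[::2]: print(''.join('B' if p[2]>p[0]+12 and p.sum()>90 else '#' if p.sum()<150 else 'd' if p.sum()<330 else '.' if p.sum()<420 else 'w' for p in r))
E
```

```text
t 14.1 p [0.5269 0.3357 0.0632] yaw 95.3 op 30.4 F [-0.4 -0.3  0.2] ff 30.0
 -> 0.015 -0.005 0.442 turn -0.0005
81 206 219 195 211
pred lid corners [array([210.7, 208.2]), array([220.6, 198.7]), array([207.4, 193.6]), array([197.2, 202.9])]
#########################dwwd#########dddwwwwwwwwwwwwwwwwwwwwwwwwwwwww
d########################dww.#########dddwwwwwwwwwwwwwwwwwwwwwwwwwwwww
..d######################dwwwd########dddwwwwwwwwwwwwwwwwwwwwwwwwwwwww
....d####################dBBBBBB#######d.wwwwwwwwwwwwwwwwwwwwwwwwwwwww
.w.....ddd#############dddd..dBBBBBBB##ddwwwwwwwwwwwwwwwwwwwwwwwwwwwww
.w.w.....ww..d#########ddddd....dddBBBBB.wwwwwwwwwwwwwwwwwwwwwwwwwwwww
w....ww.wwwwwwwd#######ddddd......dBBBBB.wwwwwwwwwwwwwwwwwwwwwwwwwwwww
.....wwwwwwwwwwd########ddddd....dBBBBdd.wwwwwwwwwwwwwwwwwwwwwwwwwwwww
.wwwwwwwwwwwwwww########dddddddBBBBBdddd.wwwwwwwwwwwwwwwwwwwwwwwwwwwww
wwwwwwwwwwwwwwww.d#######ddddBBBBBdddddd.wwwwwwwwwww.wwwwwwwwwwwwwwwww
wwwwwwwwwwwwwwwwww.ddd##dddddBBBdddddddddd...wwwwww.dd....wwwwww..ww..
wwwwwwwwwwwwwwwwww.dd....d..dddddddddddddddddddd....ww...ddd..........
wwwwwww
[... 570 characters left out ...]
dddddddddddddddddddddddddddddddddddddddddddddddddddd.........
dddddddddddddddddddddddddddddddddddddddddddddddddddddddddddd.........d
ddddddddddddddddddddddddddddddddddddddddddddddddddddddddddddddddd...dd
dddddddddddddddddddddddddddddddddddddddddddddddddddddddddddddddddddddd
dddddddddddddddddddddddddddddddddddddddddddddddddddddddddddddddddddddd
ddddddd....ddddddddddddddddddddddddddddddddddddddddddddddddddd........
ddddddddddddddddddddddddddddddddddddddddddddddddddddddddddddddd.ww....
dddddddddddddddddddddddddddddddddddddddddddddddddddddddddddddddd.....d
dddddddddddddddddddddddddddddddddddddddddddddddddddddddddddddddddddddd
dddddddddddddddddddddddddddddddddddddddddddddddddddddddddddddddddddddd
```

step_arm:
  series: "0.02 0.015 0.15 0 0 0;0.02 0.015 0.3 0 0 0;0.02 0.015 0.38 0 0 0;0.02 0.015 0.42 0 0 0;0.02 0.015 0.42 0 0 0;0.02 0.015 0.42 0 0 0"

```text
time: 14.7
ee_pos: [0.529, 0.3394, 0.0223]
tool_rot: [3.141, -0.0, 1.665]
force: [0.5, 0.9, -1.0]
opening: 0.352
finger_force: 30.0
```

step_arm:
  series: "0 0 0.01 0 0 0;0 0 0.02 0 0 0;0 0 0.02 0 0 0;0 0 0.02 0 0 0"

```text
time: 15.1
ee_pos: [0.5287, 0.3393, 0.02]
tool_rot: [3.141, -0.0, 1.665]
force: [0.2, -0.1, -0.5]
opening: 0.352
finger_force: 30.0
```

step_arm:
  series: "-0.01 -0.005 0.01 0 0 0;-0.01 -0.005 0.02 0 0 0;-0.01 -0.005 0.02 0 0 0"

```text
time: 15.4
ee_pos: [0.5282, 0.3381, 0.018]
tool_rot: [3.141, 0.0, 1.664]
force: [-1.0, 0.7, 2.3]
opening: 0.349
finger_force: 30.2
```

step_arm:
  series: "0 0 0 0 0 0;0 0 0 0 0 0;0 0 0 0 0 0;0 0 -0.3 0 0 0;0 0 -0.8 0 0 0;0 0 -1 0 0 0;0 0 -1 0 0 0"
  fingers: 50

```text
time: 16.1
ee_pos: [0.5312, 0.3397, 0.1224]
tool_rot: [3.134, -0.003, 1.665]
force: [-0.2, 0.5, -0.5]
opening: 0.585
finger_force: 0.0
```

```bash
python3 - <<'E'
from h import *
go(.5517,.0205,.12,95.4)
snap('scene','s13')
n='s13';a=np.radians(5.4)
print('pred lid corners in pocket',[pix(n,[.5262+.0155*(i*np.cos(a)-j*np.sin(a)),.3371+.0155*(i*np.sin(a)+j*np.cos(a)),.053]).round(1) for i,j in((-1,-1),(1,-1),(1,1),(-1,1))])
o=load(n)[0][190:250,180:250].astype(int)
for r in o[::2]: print(''.join('B' if p[2]>p[0]+12 and p.sum()>90 else '#' if p.sum()<150 else 'd' if p.sum()<330 else '.' if p.sum()<420 else 'w' for p in r))
E
```

```text
t 16.1 p [0.5312 0.3397 0.1224] yaw 95.4 op 49.9 F [-0.2  0.5 -0.5] ff 0.0
 -> -3.197 -0.095 0.024 turn -0.0001
pred lid corners in pocket [array([213.2, 226.4]), array([222.7, 216.9]), array([209.9, 211.7]), array([200.2, 221.1])]
......................wwwwwwwwwwwwwwwwwwwwwwwwwwwwwwwwwwwwwwwwwwwwwwww
...................w.wwwwwwwwwwwwwwwwwwwwwwwwwwwwwwwwwwwwwwwwwwwwwwwww
.................wwwwwwwwwwwwwwwwwwwwwwwwwwwwwwwwwwwwwwwwwwwwwwwwwwwww
..............wwwwwwwwwwwwwwwwwwwwwwwwwwwwwwwwwwwwwwwwwwwwwwwwwwwwwwww
.w...........wwwwwwwwwwwwwwwwwwwwwwwwwwwwwwwwwwwwwwwwwwwwwwwwwwwwwwwww
.w.......wwwwwwwwwwwwwwwwwwwwwwwwwwwwwwwwwwwwwwwwwwwwwwwwwwwwwwwwwwwww
.....w..wwwwwwwwwwwwwwwwwwwwwwwwwwwwwwwwwwwwwwwwwwwwwwwwwwwwwwwwwwwwww
.....wwwwwwwwwwwwwwwwwwwwww..wwwwwwwwwwwwwwwwwwwwwwwwwwwwwwwwwwwwwwwww
.wwwwwwwwwwwwwwwwwwwwwww..dddddd..wwwwwwwwwwwwwwwwwwwwwwwwwwwwwwwwwwww
wwwwwwwwwwwwwwwwwwwwwwwdddddddddddddd..wwwwwwwwwwwwwwwwwwwwwwwwwwwwwww
wwwwwwwwwwwwwwwwwwww.ddddddddddddddddddddd...wwwwww.wwwwwwwwwwwwwwwwww
wwwwwwwwwwwwwwwwww..dddddddddBBBBddddddddddddddd....wwwwwwwwwwwwwwwwww
wwwwwwwwwwwwwwww
[... 561 characters left out ...]
dddddddddddddddddddd......dddddddddddddddddddddddddd........d
ddddddddddddddddddddddddddddddddddddddddddddddddddddddddddddd........d
dddddddddddddddddddddddddddddddddddddddddddddddddddddddddddddddd..dddd
dddddddddddddddddddddddddddddddddddddddddddddddddddddddddddddddddddddd
dddddddddddddddddddddddddddddddddddddddddddddddddddddddddddddddddddddd
ddddddd...dddddddddddddddddddddddddddddddddddddddddddddddddddd........
ddddddddddddddddddddddddddddddddddddddddddddddddddddddddddddddd..w....
dddddddddddddddddddddddddddddddddddddddddddddddddddddddddddddddd.....d
dddddddddddddddddddddddddddddddddddddddddddddddddddddddddddddddddddddd
dddddddddddddddddddddddddddddddddddddddddddddddddddddddddddddddddddddd
```

The lid corners appear at scene (214,227), (222,218), (211,212) and (201,221), within a pixel of the seated prediction. The box is in. Next, the dropper bottle.

step_arm:
  series: "-0.4 -0.02 0 0 0 0;-0.8 -0.02 0 0 0 0;-1 -0.03 0 0 0 0;-1 -0.03 0 0 0 0"
  fingers: 62
  squeeze: 50

```text
time: 16.55
ee_pos: [0.5333, 0.2354, 0.1158]
tool_rot: [-3.138, 0.001, 1.661]
force: [-0.1, 0.8, -0.0]
opening: 0.725
finger_force: 0.0
```

step_arm:
  series: "-0.4 -0.02 0 0 0 0;-0.8 -0.02 0 0 0 0;-1 -0.03 0 0 0 0;-1 -0.03 0 0 0 0"

```text
time: 16.95
ee_pos: [0.5402, 0.1368, 0.1164]
tool_rot: [-3.139, 0.0, 1.662]
force: [0.4, 0.1, -0.5]
opening: 0.728
finger_force: 0.0
```

step_arm:
  series: "-0.4 -0.02 0 0 0 0;-0.8 -0.02 0 0 0 0;-1 -0.03 0 0 0 0;-1 -0.03 0 0 0 0;-1 -0.03 0 0 0 0"

```text
time: 17.45
ee_pos: [0.547, 0.0399, 0.1171]
tool_rot: [-3.141, -0.001, 1.665]
force: [-0.8, 0.0, 0.1]
opening: 0.727
finger_force: 0.0
```

```bash
python3 - <<'E'
from h import *
go(.5517,.0205,.017,95.4)
E
```

```text
t 17.4 p [0.547  0.0399 0.1171] yaw 95.4 op 62.1 F [-0.8  0.   0.1] ff 0.0
 -> -0.198 0.028 1.001 turn 0.0000
```

step_arm:
  series: "-0.2 0.03 0 0 0 0;-0.2 0.03 0.2 0 0 0;-0.2 0.03 0.5 0 0 0;-0.2 0.03 0.8 0 0 0;-0.2 0.03 0.99 0 0 0;-0.2 0.03 0.99 0 0 0;-0.2 0.03 0.99 0 0 0"

```text
time: 18.15
ee_pos: [0.5519, 0.0205, 0.0188]
tool_rot: [-3.141, -0.001, 1.666]
force: [0.4, -0.3, -0.0]
opening: 0.726
finger_force: 0.0
```

```bash
python3 - <<'E'
from h import *
go(.5517,.0205,.017,95.4)
E
```

```text
t 18.1 p [0.5519 0.0205 0.0188] yaw 95.5 op 62.0 F [ 0.4 -0.3 -0. ] ff 0.0
 -> 0.000 -0.002 0.018 turn 0.0004
```

step_arm:
  series: "0 0 0 0 0 0;0 0 0 0 0 0;0 0 0 0 0 0;0 0 0 0 0 0;0 0 0 0 0 0"
  fingers: 25

```text
time: 18.65
ee_pos: [0.5539, 0.0193, 0.0205]
tool_rot: [3.138, -0.0, 1.665]
force: [-1.3, 1.1, 6.6]
opening: 0.434
finger_force: 50.1
```

step_arm:
  series: "0 0 -0.1 0 0 0;0 0 -0.3 0 0 0;0 0 -0.7 0 0 0;0 0 -1 0 0 0;0 0 -1 0 0 0;0 0 -1 0 0 0"

```text
time: 19.25
ee_pos: [0.5529, 0.0189, 0.1199]
tool_rot: [3.139, 0.0, 1.664]
force: [1.6, -0.0, -0.3]
opening: 0.429
finger_force: 50.1
```

step_arm:
  series: "0.2 -0.05 0 0 0 0;0.5 -0.12 0 0 0 0;0.8 -0.2 0 0 0 0;0.8 -0.2 0 0 0 0"

```text
time: 19.65
ee_pos: [0.5215, 0.0994, 0.117]
tool_rot: [-3.137, -0.002, 1.668]
force: [0.1, -1.4, 0.5]
opening: 0.428
finger_force: 50.1
```

step_arm:
  series: "0.2 -0.05 0 0 0 0;0.5 -0.12 0 0 0 0;0.8 -0.2 0 0 0 0;0.8 -0.2 0 0 0 0"

```text
time: 20.05
ee_pos: [0.495, 0.1765, 0.1174]
tool_rot: [-3.138, -0.001, 1.668]
force: [0.4, -0.1, -1.1]
opening: 0.433
finger_force: 50.1
```

step_arm:
  series: "0.2 -0.05 0 0 0 0;0.5 -0.12 0 0 0 0;0.8 -0.2 0 0 0 0;0.8 -0.2 0 0 0 0"

```text
time: 20.45
ee_pos: [0.4685, 0.2538, 0.1177]
tool_rot: [-3.139, -0.0, 1.668]
force: [0.1, -0.3, -0.1]
opening: 0.435
finger_force: 50.1
```

step_arm:
  series: "0.2 -0.05 0 0 0 0;0.5 -0.12 0 0 0 0;0.8 -0.2 0 0 0 0;0.8 -0.2 0 0 0 0;0.8 -0.2 0 0 0 0;0.8 -0.2 0 0 0 0"

```text
time: 21.05
ee_pos: [0.4429, 0.3287, 0.1183]
tool_rot: [-3.141, 0.001, 1.663]
force: [1.2, -0.4, -0.3]
opening: 0.433
finger_force: 50.1
```

```bash
python3 - <<'E'
from h import *
go(.4436,.3293,.075,95.4)
E
```

```text
t 21.1 p [0.4429 0.3287 0.1183] yaw 95.3 op 36.9 F [ 1.2 -0.4 -0.3] ff 50.1
 -> 0.006 0.007 0.433 turn -0.0006
```

step_arm:
  series: "0 0 0.2 0 0 0;0 0 0.4 0 0 0;0 0 0.43 0 0 0;0 0 0.43 0 0 0;0 0 0.43 0 0 0"

```text
time: 21.55
ee_pos: [0.4434, 0.3299, 0.0767]
tool_rot: [3.141, -0.0, 1.664]
force: [-0.5, 0.3, -1.0]
opening: 0.43
finger_force: 50.2
```

```bash
python3 - <<'E'
from h import *
go(.4436,.3293,.034,95.4)
snap('scene','s14');n='s14'
p=sense()['ee_pos'];b=p[2]-.0195
L=np.array([.842,.53]);R=np.array([.53,-.842])
print('base c/front/left/right',[pix(n,[p[0]+d[0],p[1]+d[1],b]).round(1) for d in(L*0,-.019*L,-.019*R,.019*R)])
print('pocket c, front',pix(n,[.4436,.3293,.041]).round(1),pix(n,[.4436-.024*L[0],.3293-.024*L[1],.041]).round(1))
o=load(n)[0][190:270,155:225].astype(int)
for i,r in enumerate(o[::2]): print(190+2*i,''.join('#' if p.sum()<120 else 'R' if p[0]>p[2]+22 else 'k' if p.sum()<210 else 'd' if p.sum()<330 else '.' if p.sum()<420 else 'w' for p in r))
E
```

```text
t 21.6 p [0.4434 0.3299 0.0767] yaw 95.3 op 36.7 F [-0.5  0.3 -1. ] ff 50.2
 -> -0.006 0.001 0.427 turn -0.0004
base c/front/left/right [array([183.3, 243.9]), array([181. , 251.4]), array([173. , 243.6]), array([193.6, 244.2])]
pocket c, front [185.3 250.2] [182.4 259.7]
190 #########################################kd...wwwwwwwwwwwwwwwwwwwwwwww
192 #########################################d.ww.wwwwwwwwwwwwwwwwwwwwwwww
194 ####################################kdddd.wwwwwwwwwwwwwwwwwwwwwwwwwwww
196 ##################kdd##############kd.wwwwwwwwwwwwwwwwwwwwwwwwwwwwwwww
198 #################k...dd#############dwwwwwwwwwwwwwwwwwwwwwwwwwwwwwwwww
200 ##################Rd..dk###########dwwwwwwwwwwwwwwwwwwwwwwwwwwwwwwwwww
202 ######k###########RRd.##########k#k.wwwwwwwwwwwwwwwwwwwwwwwwwwwwwwwwww
204 ##################RRR#########kdddkdwwwwwwwwwwwwwwww.wwwwwwwwwwwwwwwww
206 ##################RRRR##########kdkdwwwwwwwwwwwwww.dddddd..wwwwwwwwwww
208 ######kd########RRRRRR##########kddkdwwwwwwwwww..dddddddddddd..wwwwwww
210 ######d..########################kdkdwwwwwwwwwdddddddddddddddddddd...w
21
[... 1472 characters left out ...]
ddddddddddddddddddddddddd
252 w.ddddddddddddddkkkkkkkkkkkkdddddddddddddkdddddddddddddddddddkkkdddddd
254 ddddddddddddddddkkkkkkkkkkkkkddddddddddddddddddddddddddddddkkkkkkddddd
256 dddddddddddddddddkkkkkkkkkkkddddddddddddddddddddddddddddddkkkkkkkddddd
258 dddddddddddddddddddddkkkkddkddddddddddddddddddddddddddddkkkkkkkkkkdddd
260 ddddddddddddddddddddddddddddddddddddddddddddddddddddddkkkkkkkkkkkkdddd
262 ddddddddddddddddddddddddddddddddddddddddddddddddddddkkkkkkkkkkkkkddddd
264 ww..ddddddddddddddddddddddddddddddddddddddddddddddkkkkkkkkkkkkkddddddd
266 ...www..ddddddddddddddddddddddddddddddddddddddddkkkkkkkkkkkkkddddddddd
268 .......wwww..dddddddddddddddddddddddddddddddddkkkkkkkkkkkkkkdddddddddd
```

Bottle base front is at (182,250) and the pocket ring spans 170–200. The bottle sits about 2 px left, so I'll shift 3 mm and lower.

step_arm:
  series: "-0.03 0 0.1 0 0 0;-0.03 0 0.2 0 0 0;-0.03 0 0.3 0 0 0;-0.03 0 0.38 0 0 0;-0.03 0 0.4 0 0 0;-0.03 0 0.4 0 0 0;-0.03 0 0.4 0 0 0"

```text
time: 22.3
ee_pos: [0.4431, 0.3273, 0.036]
tool_rot: [3.141, -0.0, 1.665]
force: [-0.6, 0.0, -0.8]
opening: 0.43
finger_force: 50.2
```

step_arm:
  series: "0 0 0.01 0 0 0;0 0 0.02 0 0 0;0 0 0.03 0 0 0;0 0 0.03 0 0 0;0 0 0.03 0 0 0"

```text
time: 22.8
ee_pos: [0.4432, 0.3274, 0.0335]
tool_rot: [3.141, -0.001, 1.665]
force: [-1.7, -0.3, 5.8]
opening: 0.433
finger_force: 50.5
```

step_arm:
  series: "0 0 0 0 0 0;0 0 0 0 0 0;0 0 0 0 0 0;0 0 -0.2 0 0 0;0 0 -0.6 0 0 0;0 0 -1 0 0 0;0 0 -1 0 0 0;0 0 -1 0 0 0"
  fingers: 62

```text
time: 23.6
ee_pos: [0.4439, 0.3277, 0.1338]
tool_rot: [3.139, -0.001, 1.664]
force: [0.2, 0.1, 0.1]
opening: 0.725
finger_force: 0.0
```

step_arm:
  series: "-0.4 0.3 0 0 0 0;-0.8 0.6 0 0 0 0;-1 0.74 0 0 0 0;-1 0.74 0 0 0 0"
  fingers: 75

```text
time: 24.0
ee_pos: [0.527, 0.2315, 0.1307]
tool_rot: [-3.139, 0.001, 1.66]
force: [-0.6, 0.5, -0.1]
opening: 0.875
finger_force: 0.0
```

```bash
python3 - <<'E'
from h import *
go(.6576,.0407,.13,95.4)
snap('scene','s15');n='s15'
L=np.array([.842,.53]);R=np.array([.53,-.842])
print('tip pred',pix(n,[.4436,.3293,.124]).round(1),'body L/R at z.085',[pix(n,[.4436+s*.019*R[0],.3293+s*.019*R[1],.06]).round(1) for s in(-1,1)])
o=load(n)[0][190:270,155:225].astype(int)
for i,r in enumerate(o[::2]): print(190+2*i,''.join('#' if p.sum()<120 else 'R' if p[0]>p[2]+22 else 'k' if p.sum()<210 else 'd' if p.sum()<330 else '.' if p.sum()<420 else 'w' for p in r))
E
```

```text
t 24.0 p [0.527  0.2315 0.1307] yaw 95.1 op 74.8 F [-0.6  0.5 -0.1] ff 0.0
 -> -2.017 1.131 0.007 turn -0.0017
tip pred [176.8 217.3] body L/R at z.085 [array([173.1, 242.8]), array([193.7, 243.4])]
190 ...............................................wwwwwwwwwwwwwk####kkkk#
192 ...........w.w.............................ww.wwwwwwwwwwwwww..ddk##k##
194 ..........................................wwwwwwwwwwwwwwwwwwwwwww...dk
196 .....................w..w.............wwwwwwwwwwwwwwwwwwwwwwwwwwwwwwww
198 ..........................w.........w.wwwwwwwwwwwwwwwwwwwwwwwwwwwwwwww
200 ..........................wRw.....wwwwwwwwwwwwwwwwwwwwwwwwwwwwwwwwwwww
202 .........................w....wwwwwwwwwwwwwwwwwwwwwwwwwwwwwwwwwwwwwwww
204 .............................wwwwwwwwwwwwwwwwwwwwwww..wwwwwwwwwwwwwwww
206 ..........................wwwwwwwwwwwwwwwwwwwwwwwwdddddd...wwwwwwwwwww
208 .......................w.wwwwwwwwwwwwwwwwwwwwwww.ddddddddddddd..wwwwww
210 ......................wwwwwwwwwwwwwwwwwwwwwwww.dddddddddddddddddddd..w
212 ..................wwwwwwwwwwwwwwwwwwwwwwwww..ddddddddddddddddddddddddd
2
[... 1398 characters left out ...]
ddddddddddddddddddddddddd
252 w.ddddddddddddddkkkRRRRRRRRRRRRRRddd.ddddkdddddddddddddddddddkkkdddddd
254 ddddddddddddddddkkkkRRRR..dR...dddd.dddddddddddddddddddddddkkkkkkddddd
256 dddddddddddddddddkkkRRRR.R...........dddddddddddddddddddddkkkkkkkddddd
258 dddddddddddddddddddddRRRR..R.......dddddddddddddddddddddkkkkkkkkkkddkd
260 ddddddddddddddddddddddddddddddddddddddddddddddddddddddkkkkkkkkkkkkdddd
262 ddddddddddddddddddddddddddddddddddddddddddddddddddddkkkkkkkkkkkkkddddd
264 ww..ddddddddddddddddddddddddddddddddddddddddddddddkkkkkkkkkkkkkddddddd
266 ...www..ddddddddddddddddddddddddddddddddddddddddkkkkkkkkkkkkkddddddddd
268 .......wwww..dddddddddddddddddddddddddddddddddkkkkkkkkkkkkkkdddddddddd
```

The dropper tip is at (176,216) against a prediction of (177,217), so it is seated. Refining the jar yaw from the earlier crop.

```bash
python3 - <<'E'
from h import *
f=lambda u,v,z:world('scene0',355+u/7.65-.45,205+v/7.65-.45,z)[:2]
l,c,r=f(60,385,.004),f(147,472,.004),f(240,428,.004)
for a,b in((c,l),(c,r)):d=b-a;print(d,np.degrees(np.arctan2(d[1],d[0]))%90)
l,c,r=f(82,258,.066),f(155,345,.066),f(262,290,.066)
for a,b in((c,l),(c,r)):d=b-a;print(d,np.degrees(np.arctan2(d[1],d[0]))%90)
g=lambda u,v:world('top0',355+(u-382)/10.2-.45,205+v/10.2-.45,.002)[:2]
d=g(600,345)-g(458,283);print(d,np.degrees(np.arctan2(d[1],d[0]))%90)
E
```

```text
[0.0137165  0.03273772] 67.26720992476125
[ 0.02660367 -0.01254104] 64.76068665234507
[0.01568024 0.02838952] 61.087037789943395
[ 0.03068305 -0.01265778] 67.58222227021326
[-0.01452712 -0.03337256] 66.47643850907
```

step_arm:
  series: "-0.4 0.2 0 0 0 0;-0.8 0.4 0 0 0 0;-1 0.56 0 0 0 0;-1 0.56 0 0 0 0"

```text
time: 24.45
ee_pos: [0.5917, 0.1387, 0.1314]
tool_rot: [-3.14, 0.0, 1.662]
force: [0.7, 0.5, 0.4]
opening: 0.88
finger_force: 0.0
```

step_arm:
  series: "-0.4 0.2 0 0 0 0;-0.8 0.4 0 0 0 0;-1 0.56 0 0 0 0;-1 0.56 0 0 0 0;-1 0.56 0 0 0 0"

```text
time: 24.95
ee_pos: [0.6549, 0.0474, 0.1317]
tool_rot: [-3.139, -0.001, 1.666]
force: [0.2, 0.1, -0.4]
opening: 0.877
finger_force: 0.0
```

```bash
python3 - <<'E'
from h import *
go(.6576,.0407,.038,95.4)
E
```

```text
t 24.9 p [0.6549 0.0474 0.1317] yaw 95.4 op 74.9 F [ 0.2  0.1 -0.4] ff 0.0
 -> -0.070 0.021 0.937 turn 0.0002
```

Jar yaw is about 66°, so it must turn +29.5° to match the pocket. Descending on the lid.

step_arm:
  series: "-0.07 0.02 0 0 0 0;-0.07 0.02 0.3 0 0 0;-0.07 0.02 0.6 0 0 0;-0.07 0.02 0.85 0 0 0;-0.07 0.02 0.94 0 0 0;-0.07 0.02 0.94 0 0 0;-0.07 0.02 0.94 0 0 0"

```text
time: 25.65
ee_pos: [0.6593, 0.0396, 0.0401]
tool_rot: [3.14, 0.0, 1.665]
force: [0.0, -0.2, -0.3]
opening: 0.877
finger_force: 0.0
```

step_arm:
  series: "0 0 0 0 0 0;0 0 0 0 0 0;0 0 0 0 0 0;0 0 0 0 0 0;0 0 0 0 0 0"
  fingers: 40
  squeeze: 60

```text
time: 26.15
ee_pos: [0.6603, 0.0392, 0.0424]
tool_rot: [3.137, 0.0, 1.665]
force: [-4.1, 1.1, 10.8]
opening: 0.58
finger_force: 78.7
```

step_arm:
  series: "0 0 -0.1 0 0 0;0 0 -0.2 0 0 0;0 0 -0.5 0 0 0;0 0 -0.8 0 0 0;0 0 -1 0 0 0;0 0 -1 0 0 0"

```text
time: 26.75
ee_pos: [0.6618, 0.039, 0.1435]
tool_rot: [3.133, 0.001, 1.665]
force: [1.3, 0.2, -1.5]
opening: 0.584
finger_force: 76.5
```

step_arm:
  series: "0.2 -0.17 0 0 0 0;0.5 -0.42 0 0 0 0;0.8 -0.66 0 0 0 0;0.8 -0.66 0 0 0 0"

```text
time: 27.15
ee_pos: [0.5806, 0.1155, 0.1373]
tool_rot: [-3.136, -0.002, 1.669]
force: [0.5, -0.5, -0.7]
opening: 0.588
finger_force: 76.6
```

step_arm:
  series: "0.2 -0.17 0 0 0 0;0.5 -0.42 0 0 0 -0.04;0.8 -0.66 0 0 0 -0.08;0.8 -0.66 0 0 0 -0.12;0.8 -0.66 0 0 0 -0.164;0.8 -0.66 0 0 0 -0.164"

```text
time: 27.75
ee_pos: [0.5122, 0.1859, 0.1381]
tool_rot: [-3.141, -0.0, 2.18]
force: [0.7, 0.3, -1.6]
opening: 0.583
finger_force: 76.6
```

```bash
python3 - <<'E'
from h import *
go(.4514,.2467,.1,124.9)
E
```

```text
t 27.8 p [0.5122 0.1859 0.1381] yaw 124.9 op 49.8 F [ 0.7  0.3 -1.6] ff 76.6
 -> 0.846 -0.151 0.381 turn -0.0000
```

step_arm:
  series: "0.3 -0.05 0 0 0 0;0.6 -0.1 0 0 0 0;0.846 -0.15 0 0 0 0;0.846 -0.15 0.2 0 0 0;0.846 -0.15 0.38 0 0 0;0.846 -0.15 0.38 0 0 0;0.846 -0.15 0.38 0 0 0"

```text
time: 28.45
ee_pos: [0.4516, 0.2464, 0.1005]
tool_rot: [-3.14, -0.0, 2.177]
force: [-0.1, -0.2, -1.1]
opening: 0.58
finger_force: 76.7
```

```bash
python3 - <<'E'
from h import *
go(.4514,.2467,.056,124.9)
snap('scene','s16');n='s16'
p=sense()['ee_pos'];b=p[2]-.0424;a=np.radians(5.4)
q=lambda x,y,z,h:[pix(n,[x+h*(i*np.cos(a)-j*np.sin(a)),y+h*(i*np.sin(a)+j*np.cos(a)),z]).round(1).tolist() for i,j in((-1,-1),(1,-1),(1,1),(-1,1))]
print('jar base corners near,right,far,left',q(p[0],p[1],b,.024));print('pocket mouth',q(.4514,.2467,.041,.029),'outer3',q(.4514,.2467,.041,.032))
o=load(n)[0][220:300,190:270].astype(int)
for i,r in enumerate(o[::2]): print(220+2*i,''.join('#' if p.sum()<120 else 'V' if p[2]+p[0]>2*p[1]+14 else 'k' if p.sum()<225 else 'd' if p.sum()<330 else '.' if p.sum()<420 else 'w' for p in r))
E
```

```text
t 28.4 p [0.4516 0.2464 0.1005] yaw 124.8 op 49.5 F [-0.1 -0.2 -1.1] ff 76.7
 -> 0.004 0.000 0.445 turn -0.0008
jar base corners near,right,far,left [[224.1, 273.5], [239.9, 255.6], [218.0, 246.3], [201.7, 263.5]]
pocket mouth [[225.6, 283.4], [244.3, 261.7], [218.3, 250.5], [198.8, 271.2]] outer3 [[226.0, 285.2], [246.6, 261.3], [218.0, 248.9], [196.4, 271.7]]
220 .ddk#######k#k############k.wwwww....ddddddddddddddddddddd.wwwww....wwwww.wwwwww
222 ddddk#####################k.wwwwww....dddddddddddddddddd.dddddd.wwwww....wwww.ww
224 dddddk#####################k.ww.......ddddddddddddddd.......ddddddddd..wwwww....
226 ddddddk####################k.......ww.ddddddddddddddd......dddddddkkkkkdd..d.ww.
228 ddddddk###################kd.........dd..ddddddddddddddddd.d.dddkkkkkkkkkkkkkd..
230 dddddddk#####kkkkkkk#####kkdd.......ddd..dddddddddd.........dddkkkkkkkkkkkdddddd
232 ddddddddk################kddd......ddd.ddddddddddd.........ddddkkkkkkkkkkkkkddkk
234 ddddddd.dddd..dk#########kdddd.dddddddddddddddddddddddddd.dddddkkkkkkkkkkkkkkkkk
236 kdddkdd...wwww.d#########kdddddddddddddddddddddkkkkd
[... 1963 characters left out ...]
d....wwwwwwwwwwwwww.
284 .......www..dkddddddddkddddddddddddddddddkkkkkkk...ddddddd.....wwwwwwwwwwwwww...
286 ...........wwww.ddddddddkkdkdddddddddddkkkkkkk...dddddd......wwwwwwwwwwwwww.....
288 .dd.............www..dkddddkkdddddddddkkkkkkd..dddddddd.....wwww..dd...wwd......
290 ...dd..........dkkd.www..dddddddddddkkkkkkd...ddddddd.d....wwwdkkkkkkkkd........
292 www...d.d.dd....d.dkkkd.wwww.ddkdkkdkkkkd...ddddddd......wwwwdkVkkVkkkkkk.......
294 wwwwwww..........ddkkkk......www.ddkkkkd..dddddddd.d...wwwwwwdkkkkkVkkVkkdd.....
296 wwwwwwwwww...ddddddddkd..........www.....ddddddd..d...wwwww.ddkkkkkkkkkkkdddd...
298 wwwwwwwww...wwwww...d................w.ddddddd......wwwwww.ddddkkkk#kkkd...ddd..
```

The jar's near base corner is at about (220,271) against a predicted (224,273). That is the same small leftward bias as the dropper, so I'll shift 3 mm in -y and lower with a force check.

step_arm:
  series: "-0.02 -0.02 0 0 0 0;-0.02 -0.02 0.1 0 0 0;-0.02 -0.02 0.15 0 0 0;-0.02 -0.02 0.2 0 0 0;-0.02 -0.02 0.25 0 0 0;-0.02 -0.02 0.25 0 0 0"

```text
time: 29.1
ee_pos: [0.4507, 0.2439, 0.0749]
tool_rot: [-3.141, -0.0, 2.18]
force: [0.7, -1.1, -2.1]
opening: 0.578
finger_force: 76.7
```

step_arm:
  series: "0 0 0.05 0 0 0;0 0 0.1 0 0 0;0 0 0.15 0 0 0;0 0 0.18 0 0 0;0 0 0.18 0 0 0"

```text
time: 29.6
ee_pos: [0.4508, 0.2439, 0.0572]
tool_rot: [-3.141, -0.0, 2.18]
force: [0.1, -0.1, -1.1]
opening: 0.58
finger_force: 76.7
```

step_arm:
  series: "0 0 0.01 0 0 0;0 0 0.02 0 0 0;0 0 0.02 0 0 0;0 0 0.02 0 0 0"

```text
time: 30.0
ee_pos: [0.4513, 0.2441, 0.0559]
tool_rot: [3.141, 0.0, 2.18]
force: [-0.8, -0.8, -0.5]
opening: 0.584
finger_force: 76.6
```

Free of side force and about 1 mm above the floor. A touch lower, then release and retreat.

step_arm:
  series: "0 0 0.01 0 0 0;0 0 0.02 0 0 0;0 0 0.02 0 0 0;0 0 0.02 0 0 0"

```text
time: 30.4
ee_pos: [0.4513, 0.2445, 0.0553]
tool_rot: [3.14, -0.0, 2.18]
force: [-4.3, -0.5, 10.6]
opening: 0.584
finger_force: 80.2
```

step_arm:
  series: "0 0 0 0 0 0;0 0 0 0 0 0;0 0 0 0 0 0;0 0 -0.2 0 0 0;0 0 -0.6 0 0 0;0 0 -1 0 0 0;0 0 -1 0 0 0;0 0 -1 0 0 0"
  fingers: 72

```text
time: 31.2
ee_pos: [0.4523, 0.2445, 0.1547]
tool_rot: [3.139, 0.001, 2.18]
force: [-0.4, 0.4, -0.5]
opening: 0.843
finger_force: 0.0
```

step_arm:
  series: "-0.3 0.3 0 0 0 0;-0.7 0.7 0 0 0 0;-1 0.9 0 0 0 0;-1 0.9 0 0 0 0;-1 0.9 0 0 0 0;-1 0.9 0 0 0 0"

```text
time: 31.8
ee_pos: [0.5804, 0.2136, 0.1525]
tool_rot: [-3.139, -0.001, 2.18]
force: [-1.1, 0.0, -0.3]
opening: 0.843
finger_force: 0.0
```

```bash
python3 - <<'E'
from h import *
go(.4514,.2467,.056,124.9)
snap('scene','s17');n='s17';snap('top','t17')
a=np.radians(5.4)
print('lid centre pred',pix(n,[.4514,.2467,.099]).round(1),'lid front/back/left/right',[pix(n,[.4514+d[0],.2467+d[1],.099]).round(1).tolist() for d in .026*np.array([[-.842,-.53],[.842,.53],[-.53,.842],[.53,-.842]])])
o=load(n)[0][200:330,150:290].astype(int)
for i,r in enumerate(o[::2]): print(200+2*i,''.join('#' if p.sum()<120 else 'R' if p[0]>p[2]+40 else 'V' if p[2]+p[0]>2*p[1]+16 else 'k' if p.sum()<225 else 'd' if p.sum()<330 else '.' if p.sum()<420 else 'w' for p in r))
for c in('stock',):
  for q in((255,300,'short'),(330,318,'tall')):
    A=load('scene0')[0][q[1]-20:q[1]+30,q[0]-20:q[0]+25].astype(int);B=load(n)[0][q[1]-20:q[1]+30,q[0]-20:q[0]+25].astype(int);print(q,np.abs(A-B).mean())
E
```

```text
t 31.8 p [0.5804 0.2136 0.1525] yaw 124.9 op 72.0 F [-1.1  0.  -0.3] ff 0.0
 -> 1.010 -0.868 0.965 turn 0.0001
lid centre pred [217.7 244. ] lid front/back/left/right [[215.1, 255.1], [220.2, 233.5], [202.6, 243.6], [232.8, 244.5]]
200 .......................................wwwwwwwwwwwwwwwwwwwwwwwwwwwwwwwwwwwwwwwwwwwwwwwwwwwwwwwwwwwwwwwwwwwwwww......w...............wwwwwwww
202 ...................................w..wwwwwwwwwwwwwwwwwwwwwwwwwwwwwwwwwwwwwwwwwwwwwwwwwwwwwwwwwwwwwwwwwwwwwwwwww...............wwwwwwwwwwwww
204 ...................................wwwwwwwwwwwwwwwwwwwwww...wwwwwwwwwwwwwwwwwwwwwwwwwwwwwwwwwwwwwwwwwwwwwwwwwwwwww........wwwwwwwwwwwwwwwwww
206 ...............................wwwwwwwwwwwwwwwwwwwwwww.ddddddd..wwwwwwwwwwwwwwwwwwwwwwwwwwwwwwwwwwwwwwwwwwwwwwwwwwwwwwwwwwwwwwwwwwwwwwwwwwww
208 ..............................wwwwwwwwwwwwwwwwwwwwww.dddddddddddddd..wwwwwwwwwwwwwwwwwwwwwwwwwwwwwwwwwwwwwwwwwwwwwwwwwwwwwwwwwwwwwwwwwwwwwww
210 ...........................wwwwwwwwwwwwwwwwwwwwwww.ddddddddddddddddddddd...wwwwww.wwwwwwwwwwwwwwwwwwwwwwwwwwwwwwwwwwwwwwwwwwwwwwwwwwwwwwwww
[... 7931 characters left out ...]
.......dddddddddddddddddddddd..........wwwwww
322 wwwwwwwwwwwwwwwwwwwwwwwwwwwwwwwwwwwwwwwwwwwwwwwwwwwwwwwwwwwwwwwwwwwwwwwwwwww.............................ddddddddddddddddd.dd......wwwwwwwww
324 wwwwwwwwwwwwwwwwwwwwwwwwwwwwwwwwwwwwwwwwwwwwwwwwwwwwwwwwwwwwwwwwwwwwwwwwww...............................ddd.ddddddddddddddd.....wwwwwwwwwww
326 wwwwwwwwwwwwwwwwwwwwwwwwwwwwwwwwwwwwwwwwwwwwwwwwwwwwwwwwwwwwwwwwwwwwwwww....................................dddd.d..d.d.dddd....wwwwwwwwwwww
328 wwwwwwwwwwwwwwwwwwwwwwwwwwwwwwwwwwwwwwwwwwwwwwwwwwwwwwwwwwwwwwwwwwwwww.......................................ddd.ddddddddddd..wwwwwwwwwwwwww
(255, 300, 'short') 5.645185185185185
(330, 318, 'tall') 6.057333333333333
```

Jar lid is centred at about (216,244) against a predicted (218,244), so it is fully seated and upright. Both stock bottles' image patches are unchanged, and the arm is clear.

```bash
python3 -c "
from h import *
print(sign_off())"
```

```text
the job is handed in; nothing more can be done
None
```

I handed the job in at about 32 s: in the last images all four kit pieces sit upright in their own inserts and both stock bottles look unmoved, though `sign_off()` returned no verdict, and I viewed 15 pictures, one over the limit of 14.

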